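# Lock the blade clamp of a sharpening jig

### The arm

A 6-joint arm with a two-finger parallel gripper is mounted at the origin on the work surface. World frame = base frame: x ahead of the robot, y to its left, z up, the work surface at z = 0. Lengths are in m, angles in rad, forces in N, time in s.
With the tool pointing down it reaches from about 0.225 to 0.875 m from the base axis. Payload 3.4 kg.
Tool frame: the origin (TCP) lies midway between the tips of the shut fingers; the grasp point (between the pads) lies 19 mm behind it; z points along the fingers, y is the line along which they close (so a half turn about z gives the same grasp; the last joint's range is limited). The gripper opens to 85 mm and grips with 20 to 120 N. Pads are 22 mm wide; open, the fingers measure 114 mm over their backs; the gripper's body (76 mm by 85 mm) begins 54 mm behind the grasp point. The pads swing forward as they close: fully open they stand 13 mm farther back than shut.
Start: joints at [1.108, 0.276, 1.505, -0, 1.361, -0.121], TCP at [0.193, 0.542, 0.193] pointing down, gripper open.
Joint ranges: [-2.89, 2.89], [-0.75, 2.08], [0.22, 2.7], [-1.18, 4.32], [0.11, 2.71], [-2.7, 2.7]. Speed limits (rad/s): [2.57, 2.57, 3.14, 3.14, 3.14, 3.14].

### API

Orientations are given as a unit quaternion [w, x, y, z].
In Python, from rig import * gives the robot as it stands.
- The arm moves only by the tool apply_moves, never from a script. Its argument "steps" is one flat list of numbers, 4 for each row, row after row: the shift along the world's x, y, z in cm, then the turn about the world's z in degrees. A call has 1 to 8 rows; each row is the pose to reach, as a shift and turn from the pose commanded when the call began; what a row does not reach only later rows make up. A row lasts 1/12 s, in which the tool goes at most 41.7 mm and 7.16 degrees, less where a joint would pass 70% of its speed; a pose out of reach is approached as far as the arm can. A call with a gripper value outside its range is refused whole. "jaw" is the closure in counts, from 0 (fully open) to 255 (shut), set as the call begins (left out, the last holds). The fingers move at their own pace and stop on an object; "newtons" is the grip in N (left out, the last holds). Time passes only in rows, so rows that repeat a pose let the fingers close. It gives the time, the measured TCP pose, the force, the opening and the grip force at its end, in the units of the state.
- get_state(): the state, without advancing time (a new reading comes with each control period).
- get_image(name): name is "scene" or "top"; returns the picture (400x640x3 uint8, red, green, blue); there is no depth.
- calibration(name): a dict with "fx", "fy", "cx", "cy" (pixels), "xyz" and "rotation" of the camera in the world. Camera axes: x right, y up, looking along -z (the intrinsics and any distortion apply to the point x, -y, -z); pixel columns grow to the right and rows downward; lengths in m; the calibration is good to about 2 mm. A picture is of the moment at which its call begins. calibration takes no time and is no camera call.
- sign_off(): hands the job in; it is judged then, once.
The state is a dict: "clock": time; "qpos": joint angles; "qd": joint speeds; "effort": joint torques, N m; "position": TCP position; "ee_rot": TCP orientation; "contact_force": force on the tool from outside, world axes, zero at the start; "moment": the same for the moment, N m; "width": finger opening in m; "gripper_force": force on a finger pad.
Only numpy, scipy, OpenCV 4.12 (cv2) and the standard library are available. Lean on these libraries where they do the work, as an engineer would, in place of code of your own. Each camera call takes 0.05 s, during which the arm holds its last target. There are 200 camera calls.

### The job

Clamp the blade in the sharpening jig for honing: with your fingertips push the upright steel locking post along its L-shaped slot until it stops at the corner and the jaw is closed on the blade, then push it sideways round the corner to the closed end of the slot, fully home. Only push the post from the side, do not take it between the fingers; leave the stones, file, tin, bottles and screwdriver where they are, and finish clear of everything.

Things in the scene. Friction and masses are not known exactly. Their poses are not given: they have to be found in the camera images.
- jig: Sharpening jig fixed to the table, 270 mm long (its x) by 150 mm wide (its y), turned up to 0.7 rad either way. Origin: underside, at table level, z up. Its flat aluminium deck covers x -95 to +60, y -75 to +75 mm, top at z 32 mm, and has the L-shaped slot, 16 mm wide: first leg along +x, then second leg along +y.
- slot_corner (a point): Corner of the slot, on the deck's top (z 32 mm): where the post's axis is at the end of the first leg, jig x +25, y -25 mm. The first leg begins at x -45, y -25 mm. The end wall lets the post go 2 mm further. The post cannot leave the first leg sideways until it is here. Axes as the jig's.
- slot_end (a point): Closed end of the second leg, on the deck's top (z 32 mm): where the post's axis must finish, jig x +25, y +15 mm, 40 mm from the corner. The end wall lets the post go 2 mm further. Axes as the jig's.
- blade (a point): Middle of the top edge of the blade, a steel strip 6 mm thick standing across the jig beyond the deck, jig x 145 to 151, y -90 to +100 mm, top z 71 mm. Behind it is the fixed jaw (x 151 to 175 mm, top z 55 mm); the moving jaw (120 mm wide, 12 mm thick, top z 58 mm) closes on it from the deck's side.
- post_top (a point): Centre of the top face of the locking post: an upright round steel post of 24 mm diameter, standing from a washer (32 mm across, z 34 to 37 mm) on the deck up to z 76 mm. It is captive, cannot tip or be lifted, slides with about 2 N friction along the slot's first leg and 1.5 N along the second, and stays where it is left.
- carriage (a joint): Slide of the jaw carriage, which carries the post and the jaw along the jig's +x, in m: 0 = post at the open end of the first leg (jaw open), 0.070 = post at the corner, jaw closed on the blade (stop at 0.072). Starts between 0 and 0.022. Post axis in the jig's frame: x = -0.045 + this value.
- post (a joint): Slide of the post across the carriage along the jig's +y, in m: 0 = in the first leg, 0.040 = at the closed end of the second leg (stop at 0.042). Starts at 0. Post axis in the jig's frame: y = -0.025 + this value.
- wax_tin: Small brass tin with a pale lid, 34 mm across, 22 mm tall, standing loose on the jig's deck near x -50, y +48 mm of the jig. Origin: centre of its underside. Leave it.
- whetstone: Grey whetstone 150 x 50 x 25 mm, loose on the table along the jig's -y side. Origin: centre of its underside.
- file: File, 240 mm long, under 20 mm high, with an orange handle, loose on the table along the jig's +y side. Origin: on table level, 110 mm from the handle's end.
- slip_stone: Red-brown slip stone 90 x 28 x 14 mm, loose on the table across the jig's near (-x) end. Origin: centre of its underside.
- wash_bottle: White bottle, 64 mm across, 150 mm tall, loose on the table to the left of the jig, beside the oil can (either may be the nearer). Origin: centre of its underside.
- oil_can: Yellow and black can, 60 mm across, 140 mm tall, loose on the table to the left of the jig. Origin: centre of its underside.
- screwdriver: Blue-handled screwdriver lying loose on the table to the right of the jig.

How it is judged:
By the outcome, as a careful person would: the job done as asked, in the order asked, and still so for the second after the job is handed in, with the robot touching nothing.
It also fails if it takes over 40 s, if anything falls off the work surface, if the arm or the gripper's body presses on something with over 40 N, if the wrist force passes 120 N, or if a joint passes its speed limit or range.

## Working session

There is one attempt and no reset: what is moved stays moved. The work goes in short steps, Python scripts to look and compute and a tool call to move; the robot and the scene stay as the last step left them, time stands still between calls to the robot, and variables do not carry over. Pictures are saved under pics/ and viewed, at most 10 in all, crops included, and the job is handed in when it is done.

Besides the shell and the picture viewer there is one more tool, called as a command line: name --argument value ..., lists and objects as JSON in quotes. apply_moves: Moves the arm, as the interface text tells. Its arguments: {"type":"object","properties":{"steps":{"type":"array","items":{"type":"number"}},"jaw":{"type":"number"},"newtons":{"type":"number"}},"required":["steps"]}

```bash
mkdir -p pics; python3 - <<'E'
from rig import *
import cv2
for n in("scene","top"):
    im=get_image(n); cv2.imwrite(f"pics/{n}0.png",im[:,:,::-1]); c=calibration(n); print(n,c)
s=get_state(); print(s["clock"],s["position"],s["ee_rot"],s["width"])
E
```

```text
scene {'fx': 449.5254659347656, 'fy': 449.5254659347656, 'cx': 318.90488899469335, 'cy': 198.24726532559419, 'xyz': array([1.12507593, 0.76623383, 0.82756628]), 'rotation': array([0.27543003, 0.1396879 , 0.40736029, 0.8594668 ])}
top {'fx': 365.6845620557581, 'fy': 365.6845620557581, 'cx': 322.6037588269865, 'cy': 196.86490851362652, 'xyz': array([0.43510757, 0.01922569, 1.01575795]), 'rotation': array([-0.69544057, -0.04437563,  0.05131451,  0.71537406])}
0.1 [0.19250616 0.54126109 0.19203204] [-2.31330959e-04  1.70057909e-01  9.85433732e-01 -7.83570439e-04] 0.08556286360511994
```

View pics/top0.png

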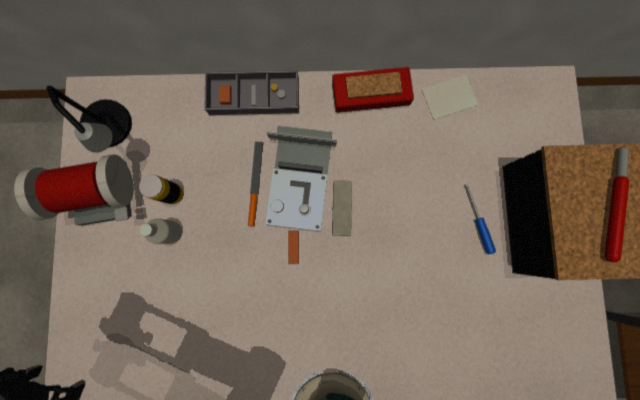

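View pics/scene0.png

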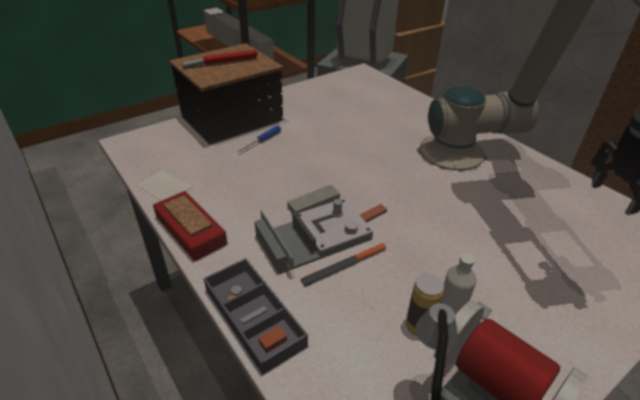

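The top view shows the jig near the image centre: deck corners at about (273,168), (326,176), (319,231) and (267,226), post at about (304,209) and tin at (277,206). Jig +x points up in the image and +y points left. The scene view agrees, with the post at (338,210) and the blade at the far end. Next I measure the deck and the post.

```bash
cat > h.py <<'E'
import numpy as np, cv2
from scipy.spatial.transform import Rotation as R
from rig import *
def ray(n,u,v):
    c=calibration(n); q=c["rotation"]; r=R.from_quat([q[1],q[2],q[3],q[0]])
    return c["xyz"], r.apply([(u-c["cx"])/c["fx"],-(v-c["cy"])/c["fy"],-1])
def onz(n,u,v,z):
    o,d=ray(n,u,v); return o+d*(z-o[2])/d[2]
def proj(n,p):
    c=calibration(n); q=c["rotation"]; r=R.from_quat([q[1],q[2],q[3],q[0]])
    x=r.inv().apply(np.array(p)-c["xyz"]); return c["cx"]-c["fx"]*x[0]/x[2], c["cy"]+c["fy"]*x[1]/x[2]
E
python3 - <<'E'
from h import *
im=cv2.imread("pics/top0.png")
hsv=cv2.cvtColor(im,cv2.COLOR_BGR2HSV)
print(hsv[190,285],hsv[220,285],hsv[210,340],hsv[260,320],hsv[190,240],hsv[150,300])
roi=np.zeros(im.shape[:2],np.uint8); roi[160:238,260:332]=1
m=((im[:,:,0].astype(int)-im[:,:,2]>=3)&(hsv[:,:,2]>150)&(roi>0)).astype(np.uint8)
cs,_=cv2.findContours(m,cv2.RETR_EXTERNAL,cv2.CHAIN_APPROX_NONE)
c=max(cs,key=cv2.contourArea); rect=cv2.minAreaRect(cv2.convexHull(c)); b=cv2.boxPoints(rect); print(rect)
w=np.array([onz("top",*p,0.032) for p in b]); print(w.round(4)); print(np.linalg.norm(np.diff(w,axis=0),axis=1))
a=cv2.resize(im[120:270,230:360],None,fx=4,fy=4,interpolation=cv2.INTER_CUBIC)
s=cv2.imread("pics/scene0.png"); s=cv2.resize(s[160:310,240:400],None,fx=4,fy=4,interpolation=cv2.INTER_CUBIC)
for p in b: cv2.circle(a,tuple(int(x) for x in (p-[230,120]+.5)*4),3,(0,0,255),-1)
cv2.imwrite("pics/c1.png",a);cv2.imwrite("pics/c2.png",s)
E
```

```text
[ 90  11 161] [103  18 166] [ 22  49 115] [ 14  52 153] [ 15  46 155] [43 18 98]
((296.02313232421875, 199.31539916992188), (54.947383880615234, 55.44352340698242), 7.125016689300537)
[[ 0.5014  0.1634  0.032 ]
 [ 0.6516  0.1435  0.032 ]
 [ 0.6285 -0.0054  0.032 ]
 [ 0.479   0.0176  0.032 ]]
[0.15153328 0.15062674 0.15129526]
```

View pics/c1.png

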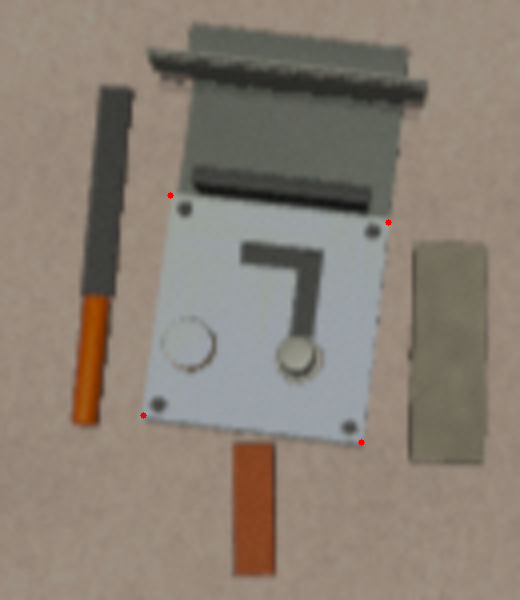

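View pics/c2.png

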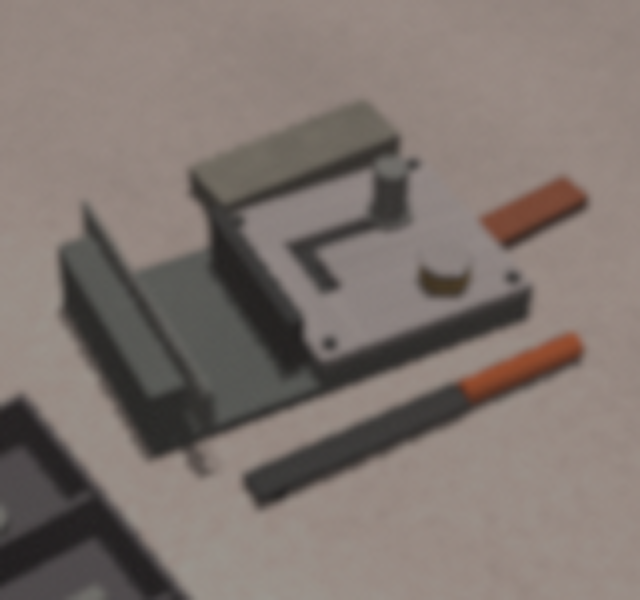

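c1 shows the deck's four screws at crop (185,209), (373,231), (158,404) and (349,427), the slot's outer corner at (322,251), its end near (242,252), and the post top at (297,355). c2 confirms the post is in the first leg. From these I fit the jig's frame.

```bash
python3 - <<'E'
from h import *
f=lambda u,v,z:onz("top",u/4+230-.375,v/4+120-.375,z)[:2]
S=[f(*p,.032) for p in[(185,209),(373,231),(349,427),(158,404)]]
c=np.mean(S,0); x=(S[0]+S[1]-S[2]-S[3]); print("yaw x",np.degrees(np.arctan2(x[1],x[0])))
y=(S[0]+S[3]-S[1]-S[2]); print("yaw y",np.degrees(np.arctan2(-y[0],y[1])), np.linalg.norm(x)/2,np.linalg.norm(y)/2)
a=(np.arctan2(x[1],x[0])+np.arctan2(-y[0],y[1]))/2; M=np.array([[np.cos(a),-np.sin(a)],[np.sin(a),np.cos(a)]])
o=c-M@[-.0175,0]; print("yaw",np.degrees(a),"origin",o)
J=lambda p:(M.T@(p-o)).round(4)
p=f(297,354,.076); print("post",p,J(p)); print("outer corner",J(f(322,251,.032)),"end",J(f(242,252,.032)),"inner",J(f(300,267,.032)))
# scene cross-check of the post top
q=onz("scene",240+392/4,160+163/4,.076)[:2]; print("scene post",q,J(q))
t=f(189,343,.054);print("tin",J(t))
P=lambda x,y:(o+M@[x,y]).round(4)
print("corner",P(.025,-.025),"end",P(.025,.015),"ux",M[:,0],"uy",M[:,1])
s=get_state();q=s["ee_rot"];print(R.from_quat([q[1],q[2],q[3],q[0]]).as_matrix().round(3))
E
```

```text
yaw x -8.465026068404807
yaw y -8.41372284029572 0.13461541210925448 0.12943519863749908
yaw -8.439374454350263 origin [0.58291232 0.07675951]
post [0.53503465 0.05731355] [-0.0445 -0.0263]
outer corner [ 0.032  -0.0319] end [0.0248 0.0222] inner [ 0.0192 -0.0184]
scene post [0.53488488 0.05896321] [-0.0449 -0.0247]
tin [-0.0436  0.0467]
corner [0.604  0.0484] end [0.6098 0.0879] ux [ 0.98917171 -0.14676284] uy [0.14676284 0.98917171]
[[-0.942  0.335 -0.001]
 [ 0.335  0.942 -0.001]
 [ 0.    -0.002 -1.   ]]
```

The post is at jig (-45,-25) in both views, so the carriage is near 0. The jig's yaw is -8.4°. I close the fingers, turn +11.2°, and move over the spot behind the post.

apply_moves --steps '[2,-3.2,1,3,4,-6.4,2,7,6,-9.6,3,11.2,8,-12.8,3,11.2,10,-16,3,11.2,12,-19.2,3,11.2,14,-22.4,3,11.2,16,-25.6,3,11.2]' --jaw 255 --newtons 40

```text
clock: 0.77
position: [0.353, 0.284, 0.2226]
ee_rot: [-0.0, 0.073, 0.997, -0.0]
contact_force: [0.8, 0.2, 0.3]
width: 0.0001
gripper_force: 0.0
```

apply_moves --steps '[2,-3.2,0,0,4,-6.4,0,0,6,-9.6,0,0,8,-12.8,0,0,10,-16,0,0,12,-19.2,-1,0,13.7,-21.9,-3,0,13.7,-21.9,-5,0]'

```text
clock: 1.43
position: [0.494, 0.0616, 0.1725]
ee_rot: [0.002, 0.075, 0.997, -0.001]
contact_force: [-0.2, -0.3, 0.5]
width: -0.0002
gripper_force: 0.0
```

apply_moves --steps '[0,0,-3,0,0,0,-6,0,0,0,-9,0,0,0,-11,0,0,0,-12.4,0,0,0,-12.4,0,0,0,-12.4,0]'

```text
clock: 2.02
position: [0.489, 0.0668, 0.0482]
ee_rot: [-0.001, 0.073, 0.997, -0.0]
contact_force: [0.2, -0.4, -0.5]
width: -0.0002
gripper_force: 0.0
```

```bash
cat >> h.py <<'E'
a=np.radians(-8.44);M=np.array([[np.cos(a),-np.sin(a)],[np.sin(a),np.cos(a)]]);o=np.array([.5829,.0768])
J=lambda p:(M.T@(np.array(p)[:2]-o)).round(4)
def rep():
    s=get_state();print(s["clock"],s["position"].round(4),"jig",J(s["position"]),"Fjig",(M.T@np.array(s["contact_force"])[:2]).round(2),s["contact_force"][2].round(2))
E
python3 - <<'E'
from h import *
rep(); im=get_image("scene")[:,:,::-1]
cv2.imwrite("pics/d1.png",cv2.resize(im[120:290,230:430],None,fx=3.5,fy=3.5,interpolation=cv2.INTER_CUBIC))
E
```

```text
2.0167 [0.489  0.0668 0.0482] jig [-0.0914 -0.0237] Fjig [ 0.28 -0.32] -0.52
```

View pics/d1.png

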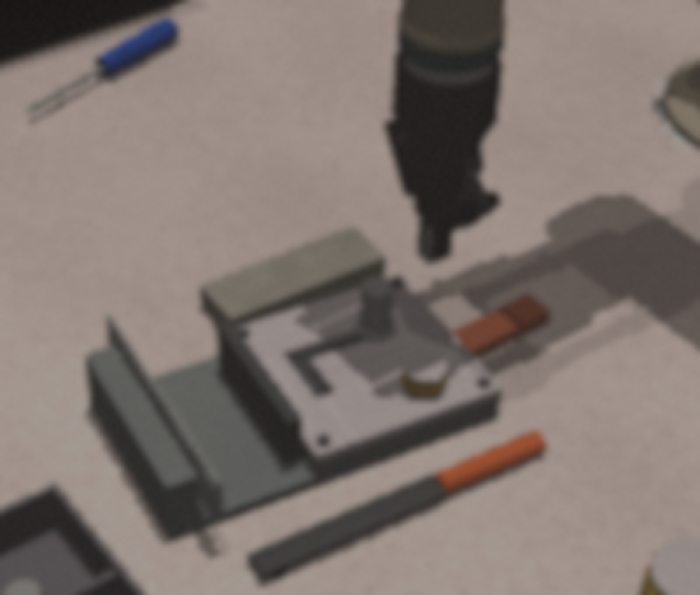

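The shut fingertips, at about (432,258) in this crop, stand behind the post and over the deck's near edge, clear of the tin. I push along jig +x.

apply_moves --steps '[0.99,-0.15,0,0,1.98,-0.29,0,0,2.67,-0.4,0,0,3.46,-0.51,0,0,4.25,-0.63,0,0,5.04,-0.75,0,0,5.83,-0.87,0,0,6.62,-0.98,0,0]'

```text
clock: 2.73
position: [0.5568, 0.0568, 0.0487]
ee_rot: [-0.0, 0.073, 0.997, 0.0]
contact_force: [0.3, 0.4, 0.2]
width: -0.0004
gripper_force: 0.0
```

```bash
python3 -c "
from h import *
rep()"
```

```text
2.7333 [0.5568 0.0568 0.0487] jig [-0.0229 -0.0236] Fjig [0.23 0.46] 0.15
```

apply_moves --steps '[0.4,-0.06,0,0,0.79,-0.12,0,0,1.19,-0.18,0,0,1.58,-0.23,0,0,1.88,-0.28,0,0,2.18,-0.32,0,0]'

```text
clock: 3.23
position: [0.5779, 0.0537, 0.0488]
ee_rot: [-0.0, 0.073, 0.997, 0.0]
contact_force: [-0.5, -0.0, -0.4]
width: 0.0
gripper_force: 0.0
```

```bash
python3 - <<'E'
from h import *
rep(); a=get_image("scene")[:,:,::-1];b=get_image("top")[:,:,::-1]
z=lambda i:cv2.resize(i,None,fx=4,fy=4,interpolation=cv2.INTER_CUBIC)
cv2.imwrite("pics/d2.png",np.hstack([z(a[165:285,260:380]),z(b[130:250,260:340])]))
E
```

```text
3.2333 [0.5779 0.0537 0.0488] jig [-0.0016 -0.0235] Fjig [-0.47 -0.1 ] -0.41
```

View pics/d2.png

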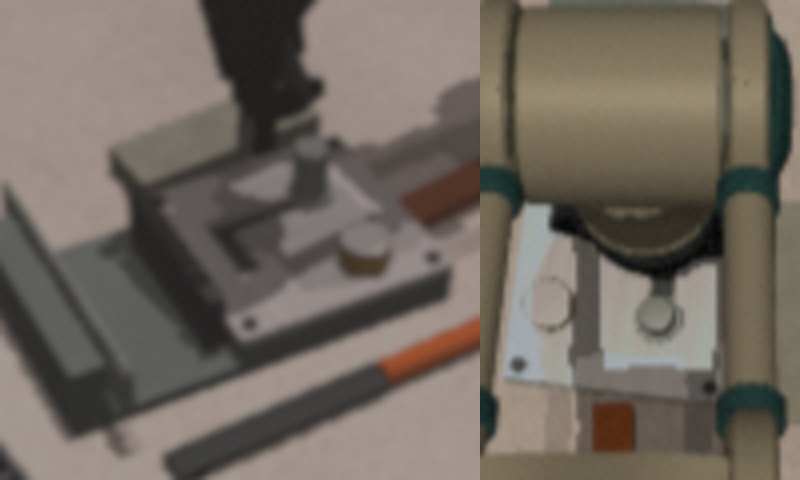

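The picture shows the post still at its start, at about (310,148) in the left panel, while the fingertips are at (258,150). So they passed it on the far side or above. I compare the measured TCP with where the tip appears.

```bash
python3 - <<'E'
from h import *
print("d1 tip seen (353.4,193.7); proj",proj("scene",[.489,.0668,.0482]))
print("d2 tip seen (324.5,202.5); proj",proj("scene",[.5779,.0537,.0488]))
for z in(.048,.08,.1,.12,.14): print(z,onz("scene",353.4,193.7,z).round(3),onz("scene",324.5,202.5,z).round(3))
print("base", proj("scene",[0,0,0]), proj("top",[0,0,0]), "post", proj("scene",[.535,.0585,.076]))
s=get_state(); print(s["qpos"])
E
```

```text
d1 tip seen (353.4,193.7); proj (np.float64(352.6653977532579), np.float64(204.04737556056423))
d2 tip seen (324.5,202.5); proj (np.float64(323.49271987329956), np.float64(213.5711162580188))
0.048 [0.458 0.033 0.048] [0.548 0.018 0.048]
0.08 [0.486 0.063 0.08 ] [0.571 0.048 0.08 ]
0.1 [0.503 0.082 0.1  ] [0.586 0.067 0.1  ]
0.12 [0.52 0.1  0.12] [0.601 0.087 0.12 ]
0.14 [0.537 0.119 0.14 ] [0.616 0.106 0.14 ]
base (np.float64(451.1761799646544), np.float64(151.8004089313568)) (np.float64(331.7602449762846), np.float64(415.8588704588633)) post (np.float64(337.85804052016385), np.float64(200.6746627208823))
[-2.72532259e-02  3.97836366e-01  1.70433755e+00  1.03993557e-04
  1.03890874e+00 -1.45170091e+00]
```

With xy matched, the visible tip is near z 0.083, not the 0.048 reported. That fits passing over the 76 mm post without any force. So the true tips are about 35 mm higher than the reading. I retreat the same way, then lower slowly with force checks.

apply_moves --steps '[-3,0.44,0,0,-6,0.9,0,0,-8.8,1.2,0,0,-8.8,1.2,0,0,-8.8,1.2,-0.7,0,-8.8,1.2,-1.4,0,-8.8,1.2,-2,0,-8.8,1.2,-2,0]'

```text
clock: 4.0
position: [0.4897, 0.0656, 0.0273]
ee_rot: [-0.001, 0.073, 0.997, -0.0]
contact_force: [0.2, 0.9, -0.9]
width: -0.0
gripper_force: 0.0
```

```bash
python3 - <<'E'
from h import *
rep(); a=get_image("scene")[:,:,::-1]
c=cv2.resize(a[140:260,290:410],None,fx=4.5,fy=4.5,interpolation=cv2.INTER_CUBIC)
c=cv2.convertScaleAbs(c,alpha=1.8); cv2.imwrite("pics/d3.png",c)
p=get_state()["position"]
for z in(.028,.05,.06,.07): print(z,proj("scene",[p[0],p[1],z]),(np.array(proj("scene",[p[0],p[1],z]))-[290,140])*4.5)
E
```

```text
4.0 [0.4897 0.0656 0.0273] jig [-0.0905 -0.0247] Fjig [0.08 0.88] -0.94
0.028 (np.float64(351.668765984209), np.float64(209.5969370996788)) [277.50944693 313.18621695]
0.05 (np.float64(352.1674803886112), np.float64(203.43023833910163)) [279.75366175 285.43607253]
0.06 (np.float64(352.3979259237354), np.float64(200.58073533039152)) [280.79066666 272.61330899]
0.07 (np.float64(352.6307710381885), np.float64(197.70156106546128)) [281.83846967 259.65702479]
```

View pics/d3.png

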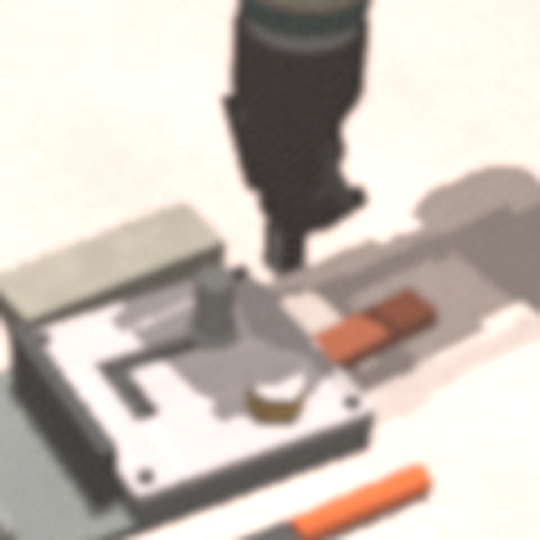

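The tip is at about (285,272) in the crop, so z is about 0.06 to 0.07, and there is no contact force. That confirms the roughly 35 mm offset. I lower 1.5 cm more and push, watching for contact near jig x -0.068.

apply_moves --steps '[0,0,-0.8,0,0,0,-1.5,0,0,0,-1.5,0,0.99,-0.15,-1.5,0,1.98,-0.29,-1.5,0,2.47,-0.37,-1.5,0,2.97,-0.44,-1.5,0,3.46,-0.51,-1.5,0]'

```text
clock: 4.72
position: [0.5245, 0.0607, 0.014]
ee_rot: [-0.001, 0.073, 0.997, 0.0]
contact_force: [-2.9, 0.9, 1.7]
width: 0.0001
gripper_force: 1.2
```

```bash
python3 - <<'E'
from h import *
rep(); a=get_image("scene")[:,:,::-1]
c=cv2.resize(a[140:260,290:410],None,fx=4.5,fy=4.5,interpolation=cv2.INTER_CUBIC)
c=cv2.convertScaleAbs(c,alpha=1.8); cv2.imwrite("pics/d4.png",c)
E
```

```text
4.7167 [0.5245 0.0607 0.014 ] jig [-0.0555 -0.0245] Fjig [-2.98  0.43] 1.68
```

View pics/d4.png

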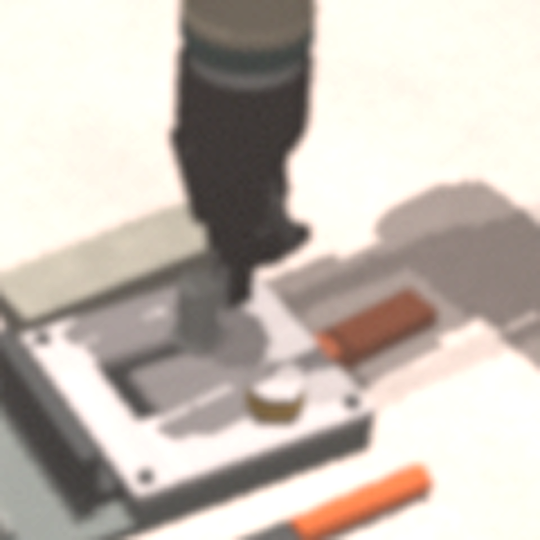

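The fingers are now on the post, which has begun to move (top at (203,275), reaction about 3 N). I continue to the corner.

apply_moves --steps '[0.64,-0.1,0,0,1.29,-0.19,0,0,1.93,-0.29,0,0,2.57,-0.38,0,0,3.21,-0.48,0,0,3.86,-0.57,0,0,4.45,-0.66,0,0,4.94,-0.73,0,0]'

```text
clock: 5.43
position: [0.5747, 0.0532, 0.0138]
ee_rot: [0.0, 0.073, 0.997, 0.0]
contact_force: [-2.4, 1.6, 1.2]
width: 0.0001
gripper_force: 1.2
```

```bash
python3 -c "
from h import *
rep()"
```

```text
5.4333 [0.5747 0.0532 0.0138] jig [-0.0047 -0.0245] Fjig [-2.61  1.19] 1.21
```

apply_moves --steps '[0.2,-0.03,0,0,0.4,-0.06,0,0,0.6,-0.09,0,0,0.7,-0.1,0,0,0.8,-0.12,0,0,0.8,-0.12,0,0]'

```text
clock: 5.93
position: [0.5819, 0.0522, 0.0138]
ee_rot: [0.0, 0.073, 0.997, 0.0]
contact_force: [-1.0, 0.8, -0.2]
width: 0.0002
gripper_force: 0.7
```

```bash
python3 -c "
from h import *
rep()"
```

```text
5.9333 [0.5819 0.0522 0.0138] jig [ 0.0026 -0.0245] Fjig [-1.09  0.66] -0.23
```

apply_moves --steps '[0.15,-0.02,0,0,0.3,-0.04,0,0,0.3,-0.04,0,0]'

```text
clock: 6.18
position: [0.5832, 0.052, 0.0138]
ee_rot: [-0.002, 0.073, 0.997, 0.0]
contact_force: [-4.8, 1.4, 3.0]
width: -0.0
gripper_force: 2.5
```

```bash
python3 -c "
from h import *
rep()"
```

```text
6.1833 [0.5832 0.052  0.0138] jig [ 0.0039 -0.0245] Fjig [-5.    0.65] 2.97
```

apply_moves --steps '[0.2,-0.03,0,0,0.2,-0.03,0,0,0.2,-0.03,0,0]'

```text
clock: 6.43
position: [0.5831, 0.052, 0.0138]
ee_rot: [-0.003, 0.073, 0.997, 0.0]
contact_force: [-7.9, 2.4, 5.6]
width: -0.0004
gripper_force: 4.2
```

```bash
python3 -c "
from h import *
rep()"
```

```text
6.4333 [0.5831 0.052  0.0138] jig [ 0.0039 -0.0245] Fjig [-8.17  1.22] 5.57
```

It holds at the stop: no further motion, and the force rises to 8 N. The fingers are 23 mm behind the post axis, so the post is at the corner. I back off, go round to the -y side and line up for the sideways push.

apply_moves --steps '[-1.5,0.22,0,0,-2.97,0.44,0,0,-3.3,-1.8,0,0,-3.64,-4.11,0,0,-1.3,-4.46,0,0,1.0,-4.8,0,0,1.0,-4.8,0,0,1.0,-4.8,0,0]'

```text
clock: 7.1
position: [0.5991, 0.0027, 0.0141]
ee_rot: [0.002, 0.073, 0.997, -0.0]
contact_force: [-0.8, -0.4, 0.1]
width: -0.0001
gripper_force: 0.0
```

```bash
python3 - <<'E'
from h import *
rep(); a=get_image("scene")[:,:,::-1]
c=cv2.resize(a[140:260,270:390],None,fx=4.5,fy=4.5,interpolation=cv2.INTER_CUBIC)
c=cv2.convertScaleAbs(c,alpha=1.8); cv2.imwrite("pics/d5.png",c)
E
```

```text
7.1 [0.5991 0.0027 0.0141] jig [ 0.027  -0.0709] Fjig [-0.75 -0.55] 0.09
```

View pics/d5.png

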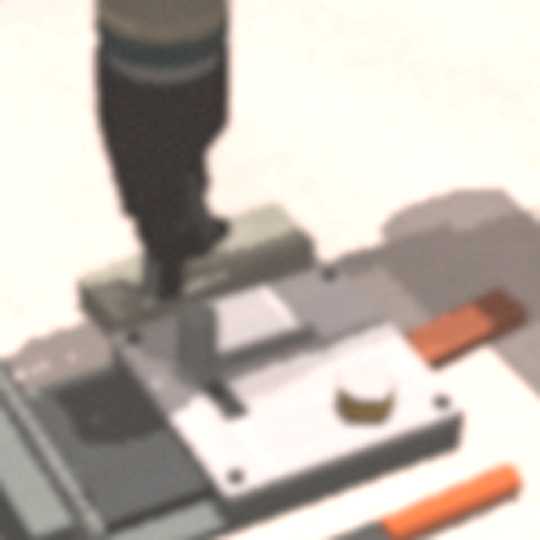

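The post stands at the corner, at about (195,320), with the fingers on its -y side. I push along jig +y.

apply_moves --steps '[0.15,0.99,0,0,0.23,1.58,0,0,0.32,2.18,0,0,0.41,2.77,0,0,0.5,3.36,0,0,0.59,3.96,0,0,0.68,4.55,0,0,0.75,5.04,0,0]'

```text
clock: 7.82
position: [0.6035, 0.0545, 0.0137]
ee_rot: [-0.001, 0.073, 0.997, -0.0]
contact_force: [-3.1, -3.6, 1.0]
width: -0.0003
gripper_force: 1.7
```

```bash
python3 -c "
from h import *
rep()"
```

```text
7.8167 [0.6035 0.0545 0.0137] jig [ 0.0237 -0.019 ] Fjig [-2.56 -4.03] 0.97
```

apply_moves --steps '[0.1,0.3,0,0,0.15,0.6,0,0,0.18,0.8,0,0,0.2,1.0,0,0,0.2,1.0,0,0]'

```text
clock: 8.23
position: [0.6064, 0.0644, 0.0137]
ee_rot: [0.0, 0.073, 0.997, 0.0]
contact_force: [-1.9, -0.6, -0.4]
width: 0.0001
gripper_force: 0.8
```

```bash
python3 -c "
from h import *
rep()"
```

```text
8.2333 [0.6064 0.0644 0.0137] jig [ 0.0251 -0.0088] Fjig [-1.78 -0.88] -0.42
```

Not at the end stop yet: the force is low. I keep going in small steps.

apply_moves --steps '[0.03,0.2,0,0,0.06,0.4,0,0,0.06,0.4,0,0]'

```text
clock: 8.48
position: [0.6067, 0.0656, 0.0138]
ee_rot: [-0.0, 0.072, 0.997, -0.002]
contact_force: [-3.1, -9.1, 0.2]
width: 0.0001
gripper_force: 4.3
```

```bash
python3 -c "
from h import *
rep()"
```

```text
8.4833 [0.6067 0.0656 0.0138] jig [ 0.0252 -0.0076] Fjig [-1.72 -9.45] 0.21
```

The force rises to 9.5 N and motion stops, so the post is at the closed end. I retreat along -y, rise and move aside for a check.

apply_moves --steps '[-0.2,-1.5,0,0,-0.45,-3,0,0,-0.45,-3,3,0,-0.45,-3,6,0,-0.45,-3,9,0,-0.45,-3,12,0,-1,-6.5,13,0,-1.5,-10,14,0]'

```text
clock: 9.15
position: [0.5943, -0.0315, 0.1567]
ee_rot: [0.004, 0.071, 0.997, 0.001]
contact_force: [0.4, -0.6, -0.6]
width: 0.0003
gripper_force: 0.0
```

apply_moves --steps '[-2.5,-3,0,0,-5,-6,0,0,-7.5,-9,0,0,-10,-12,0,0,-12,-14,0,0,-12,-14,0,0]'

```text
clock: 9.65
position: [0.4692, -0.1757, 0.1544]
ee_rot: [0.0, 0.076, 0.997, -0.001]
contact_force: [-0.6, -0.6, -0.4]
width: -0.0001
gripper_force: 0.0
```

```bash
python3 - <<'E'
from h import *
rep(); a=get_image("scene")[:,:,::-1];b=get_image("top")[:,:,::-1]
z=lambda i:cv2.convertScaleAbs(cv2.resize(i,None,fx=3.5,fy=3.5,interpolation=cv2.INTER_CUBIC),alpha=1.4)
cv2.imwrite("pics/d6.png",np.hstack([z(a[165:315,240:360]),z(b[120:270,240:345])]))
for n,(x0,y0,off) in {"scene":(240,165,0),"top":(240,120,420)}.items():
    for jx,jy in((.025,.015),(.027,.017),(.025,-.025)):
        p=o+M@[jx,jy]; u,v=proj(n,[*p,.076]); print(n,jx,jy,(u-x0+.4)*3.5+off,(v-y0+.4)*3.5)
E
```

```text
9.65 [ 0.4692 -0.1757  0.1544] jig [-0.0754 -0.2664] Fjig [-0.47 -0.63] -0.36
scene 0.025 0.015 287.0470009757574 185.06446594533443
scene 0.027 0.017 285.88525240882205 187.53275179113453
scene 0.025 -0.025 261.801499933139 152.96227521161117
top 0.025 0.015 601.6280155985814 211.16252631730825
top 0.027 0.017 599.3140412514814 208.2240088578047
top 0.025 -0.025 654.9025604420781 217.48883459975877
```

View pics/d6.png

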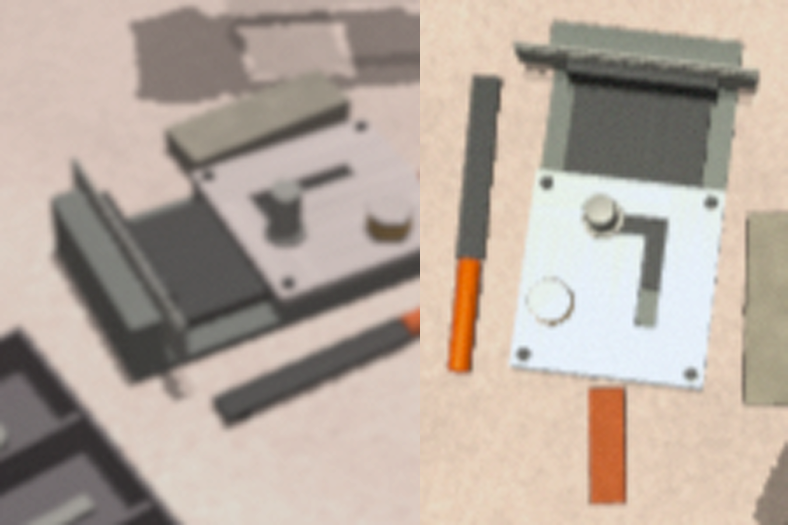

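The post top is at (600,209) in the top panel and (286,187) in the scene panel. Both match the closed end with its 2 mm overrun. The jaw is against the blade, the tin, stones and file have not moved, and the arm is clear.

```bash
python3 -c "
from rig import *
print(sign_off())"
```

```text
the job is handed in; nothing more can be done
None
```

The blade is clamped: the post was pushed to the corner and then to the closed end of the slot, confirmed in both cameras, and the job is handed in with the arm clear, after a first pass that went over the post because the tips sat about 35 mm higher than reported.

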